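Transfer a row of pole heads to the outgoing rack in reverse order

ROBOT

A 6-joint arm with a two-finger parallel gripper is mounted at the origin on the work surface. World frame = base frame: x ahead of the robot, y to its left, z up, the work surface at z = 0. Lengths are in mm, angles in rad, forces in N, time in s.
With the tool pointing down it reaches from about 350 to 975 mm from the base axis. Payload 7.1 kg.
Tool frame: the origin (TCP) lies between the finger pads; the fingertips stand 8 mm ahead of it and the grasp point (between the pads) lies 11 mm behind it (ctrl.tips_ahead is the distance from the TCP to the fingertips, in mm); y points along the fingers, z is the direction in which the jaws open and shut, and the axes are right-handed (so a half turn about y gives the same grasp; the last joint's range is limited). The gripper opens to 88 mm and grips with 3 to 60 N. Pads are 20 mm wide; open, the fingers measure 115 mm over their backs; the gripper's body (75 mm by 178 mm) begins 61 mm behind the grasp point.
Start: joints at [1.17, 0.423, 1.63, -0, 1.089, -0.019], TCP at [232.837, 579.993, 230.675] pointing down, gripper open.
Joint ranges: [-3, 3], [-0.9, 2.11], [0.09, 2.58], [-1.31, 4.45], [0.11, 2.69], [-2.54, 2.54]. Speed limits (rad/s): [2.39, 2.39, 3.01, 3.14, 3.14, 3.14].

INTERFACE

Orientations are given as a rotation vector (axis times angle).
In Python, from workcell import ctrl gives the robot as it stands.
- The arm moves only by the shell command python3 -m creep 'ROWS'. ROWS is JSON, a list of rows, each an object of numbers: "tx", "ty", "tz": the shift along the world's x, y, z in mm; "rx", "ry", "rz": the turn, a rotation vector about the world's x, y, z in rad; "fingers": the closure in counts, from 0 (fully open) to 255 (shut). A call has 1 to 10 rows; each row is the pose to reach, as a shift and turn from the pose commanded when the call began; what a row does not reach only later rows make up. A row lasts 1/8 s, in which the tool goes at most 62.5 mm and 10.7 degrees, less where a joint would pass 70% of its speed; a pose out of reach is approached as far as the arm can. A call with a gripper value outside its range is refused whole. The fingers move at their own pace and stop on an object; the grip force is fixed at half the most. Time passes only in rows, so rows that repeat a pose let the fingers close. It gives the time, the measured TCP pose, the force and the opening at its end, in the units of the state.
- ctrl.get_obs(): the state, without advancing time (a new reading comes with each control period).
- ctrl.get_image(name): name is "side" or "top" or "wrist"; returns a dict with "pixels" (480x640x3 uint8, blue, green, red), "intrinsics" (3x3 intrinsics, pixels), "rvec" (rotation vector, rad) and "tvec" (3), from world to camera coordinates, as OpenCV has them. Camera axes: x right, y down, z forward; pixel columns grow to the right and rows downward; lengths in mm; the calibration is good to about 2 mm. A picture is of the moment at which its call begins. There is no depth.
- ctrl.close_job(): hands the job in, once; it reports no verdict.
The state is a dict: "t": time; "qpos": joint angles; "qvel": joint speeds; "joint_torque": joint torques, N m; "ee_pos": TCP position; "orientation": TCP orientation; "ft_force": force on the tool from outside, world axes, zero at the start; "moment": the same for the moment, N m; "width": finger opening in mm.
Only numpy, scipy, OpenCV 4.12 (cv2) and the standard library are available. Lean on these libraries where they do the work, as an engineer would, in place of code of your own. Each camera call takes 0.05 s, during which the arm holds its last target.

TASK

Move the four white pole heads from the black nests of the incoming rack to the pockets of the empty blue outgoing rack, one head per pocket, with the row reversed left to right: the leftmost head goes into the rightmost pocket, the second from left into the second from right, and so on. Keep every head upright and never tip one over; leave each standing flat on its pocket's floor, released.

Things in the scene. Friction and masses are not known exactly. Their poses are not given: they have to be found in the camera images.
- disc_head: Pole head with an upright round disc (axis level, ribs on its faces), 54 mm across, 22 mm thick along own x, centred 52 mm above the underside; top at 79 mm. Best gripped across own x (22 mm) 35 to 60 mm up. White plastic. Origin: centre of the underside of its foot, z up. Round foot 48 mm across and 8 mm thick. Loose, about 70 to 130 g; starts upright in its own nest on the incoming rack, its own x within 25 degrees of the rack's x.
- fork_head: Pole head shaped as a two-pronged fork: block 22 mm thick along own x, 50 mm wide along own y, up to 54 mm, then two prongs (13 mm wide each, 24 mm gap between) up to 87 mm. Best gripped across own x (22 mm) 35 to 50 mm up. White plastic. Origin: centre of the underside of its foot, z up. Round foot 48 mm across and 8 mm thick. Loose, about 70 to 130 g; starts upright in its own nest on the incoming rack, its own x within 25 degrees of the rack's x.
- tee_head: Pole head shaped as a T: square stem 22 x 22 mm, with a crossbar 56 mm long along own y, 22 mm thick along own x, from 41 to 59 mm up. Best gripped across own x (22 mm) 30 to 55 mm up. White plastic. Origin: centre of the underside of its foot, z up. Round foot 48 mm across and 8 mm thick. Loose, about 70 to 130 g; starts upright in its own nest on the incoming rack, its own x within 25 degrees of the rack's x.
- sleeve_head: Pole head shaped as a plain upright round post 30 mm in diameter, top at 60 mm, a grey disc on its top that looks like a bore. Gripped across any diameter, 20 to 55 mm up. White plastic. Origin: centre of the underside of its foot, z up. Round foot 48 mm across and 8 mm thick. Loose, about 70 to 130 g; starts upright in its own nest on the incoming rack, its own x within 25 degrees of the rack's x.
- nest_disc: The black open square nest in which the disc head stands at the start (the four nests look alike; this one marks the disc head's starting place in the row). Fixed on the incoming rack. 74 x 74 mm outside, 66 x 66 mm inside, 5 mm floor, walls to 19 mm. Origin: centre of its underside, which is 10 mm above the table.
- nest_fork: The black open square nest in which the fork head stands at the start (the four nests look alike; this one marks the fork head's starting place in the row). Fixed on the incoming rack. 74 x 74 mm outside, 66 x 66 mm inside, 5 mm floor, walls to 19 mm. Origin: centre of its underside, which is 10 mm above the table.
- nest_tee: The black open square nest in which the tee head stands at the start (the four nests look alike; this one marks the tee head's starting place in the row). Fixed on the incoming rack. 74 x 74 mm outside, 66 x 66 mm inside, 5 mm floor, walls to 19 mm. Origin: centre of its underside, which is 10 mm above the table.
- nest_sleeve: The black open square nest in which the sleeve head stands at the start (the four nests look alike; this one marks the sleeve head's starting place in the row). Fixed on the incoming rack. 74 x 74 mm outside, 66 x 66 mm inside, 5 mm floor, walls to 19 mm. Origin: centre of its underside, which is 10 mm above the table.
- rack_in: Incoming rack, full at the start: flat aluminium rail 84 x 330 mm, 10 mm thick, carrying four black nests in a row along its own y at y = -117, -39, +39, +117 mm. Fixed while you work, but its place on the table differs each time and it may be the nearer or the farther rack. Origin: centre of its underside on the table; own y points roughly to the robot's left (within 9 degrees).
- rack_out: Outgoing rack, empty at the start: blue tray 78 x 322 mm with four square pockets in a row along its own y, centred at own x = 0, y = -117, -39, +39, +117 mm; each pocket is 66 mm (x) by 68 mm (y) inside, floor 15 mm and wall tops 29 mm above the table. Fixed while you work, its place differs each time. Origin: centre of its underside on the table; own y points roughly to the robot's left (within 9 degrees).
Things that resemble listed ones, but are neither listed nor needed, are in the scene too. What is shaped like the fork_head but brown, orange or purple is not meant.

How it is judged (in metres and radians):
At the end, for the whole second after the job is handed in: Each head stands in the outgoing pocket that mirrors its starting place in the row (leftmost to rightmost and so on): within 13 mm of the pocket centre along each side, foot within 4 mm of the floor height, upright within 0.12 rad, at rest, not touched by the fingers (((y of nest_disc in the frame of rack_in between -0.147 and -0.087 m and x of disc_head in the frame of rack_out between -0.013 and 0.013 m and y of disc_head in the frame of rack_out between 0.104 and 0.13 m) or (y of nest_disc in the frame of rack_in between -0.069 and -0.009 m and x of disc_head in the frame of rack_out between -0.013 and 0.013 m and y of disc_head in the frame of rack_out between 0.026 and 0.052 m) or (y of nest_disc in the frame of rack_in between 0.009 and 0.069 m and x of disc_head in the frame of rack_out between -0.013 and 0.013 m and y of disc_head in the frame of rack_out between -0.052 and -0.026 m) or (y of nest_disc in the frame of rack_in between 0.087 and 0.147 m and x of disc_head in the frame of rack_out between -0.013 and 0.013 m and y of disc_head in the frame of rack_out between -0.13 and -0.104 m)) and z of disc_head in the frame of rack_out between 0.011 and 0.019 m and angle between each of disc_head, fork_head, tee_head, sleeve_head's own z axis and vertical below 0.12 rad and linear speed of each of disc_head, fork_head, tee_head, sleeve_head below 0.02 m/s and angular speed of each of disc_head, fork_head, tee_head, sleeve_head below 0.2 rad/s and contact force between each of disc_head, fork_head, tee_head, sleeve_head and the fingers below 0.1 N and ((y of nest_fork in the frame of rack_in between -0.147 and -0.087 m and x of fork_head in the frame of rack_out between -0.013 and 0.013 m and y of fork_head in the frame of rack_out between 0.104 and 0.13 m) or (y of nest_fork in the frame of rack_in between -0.069 and -0.009 m and x of fork_head in the frame of rack_out between -0.013 and 0.013 m and y of fork_head in the frame of rack_out between 0.026 and 0.052 m) or (y of nest_fork in the frame of rack_in between 0.009 and 0.069 m and x of fork_head in the frame of rack_out between -0.013 and 0.013 m and y of fork_head in the frame of rack_out between -0.052 and -0.026 m) or (y of nest_fork in the frame of rack_in between 0.087 and 0.147 m and x of fork_head in the frame of rack_out between -0.013 and 0.013 m and y of fork_head in the frame of rack_out between -0.13 and -0.104 m)) and z of fork_head in the frame of rack_out between 0.011 and 0.019 m and ((y of nest_tee in the frame of rack_in between -0.147 and -0.087 m and x of tee_head in the frame of rack_out between -0.013 and 0.013 m and y of tee_head in the frame of rack_out between 0.104 and 0.13 m) or (y of nest_tee in the frame of rack_in between -0.069 and -0.009 m and x of tee_head in the frame of rack_out between -0.013 and 0.013 m and y of tee_head in the frame of rack_out between 0.026 and 0.052 m) or (y of nest_tee in the frame of rack_in between 0.009 and 0.069 m and x of tee_head in the frame of rack_out between -0.013 and 0.013 m and y of tee_head in the frame of rack_out between -0.052 and -0.026 m) or (y of nest_tee in the frame of rack_in between 0.087 and 0.147 m and x of tee_head in the frame of rack_out between -0.013 and 0.013 m and y of tee_head in the frame of rack_out between -0.13 and -0.104 m)) and z of tee_head in the frame of rack_out between 0.011 and 0.019 m and ((y of nest_sleeve in the frame of rack_in between -0.147 and -0.087 m and x of sleeve_head in the frame of rack_out between -0.013 and 0.013 m and y of sleeve_head in the frame of rack_out between 0.104 and 0.13 m) or (y of nest_sleeve in the frame of rack_in between -0.069 and -0.009 m and x of sleeve_head in the frame of rack_out between -0.013 and 0.013 m and y of sleeve_head in the frame of rack_out between 0.026 and 0.052 m) or (y of nest_sleeve in the frame of rack_in between 0.009 and 0.069 m and x of sleeve_head in the frame of rack_out between -0.013 and 0.013 m and y of sleeve_head in the frame of rack_out between -0.052 and -0.026 m) or (y of nest_sleeve in the frame of rack_in between 0.087 and 0.147 m and x of sleeve_head in the frame of rack_out between -0.013 and 0.013 m and y of sleeve_head in the frame of rack_out between -0.13 and -0.104 m)) and z of sleeve_head in the frame of rack_out between 0.011 and 0.019 m).
It fails at once if the disc head is tipped over (leaning more than 0.7 rad) (angle between disc_head's own z axis and vertical above 0.7 rad).
It fails at once if the fork head is tipped over (leaning more than 0.7 rad) (angle between fork_head's own z axis and vertical above 0.7 rad).
It fails at once if the tee head is tipped over (leaning more than 0.7 rad) (angle between tee_head's own z axis and vertical above 0.7 rad).
It fails at once if the sleeve head is tipped over (leaning more than 0.7 rad) (angle between sleeve_head's own z axis and vertical above 0.7 rad).
It also fails if it takes over 96 s, if anything falls off the work surface, if the arm or the gripper's body presses on something with over 40 N, if the wrist force passes 120 N, or if a joint passes its speed limit or range.

## Working session

There is one attempt and no reset: what is moved stays moved. The work goes in short steps, Python scripts to look and compute and a shell command to move; the robot and the scene stay as the last step left them, time stands still between calls to the robot, and variables do not carry over. Pictures are saved under pics/ and viewed, and the job is handed in when it is done.

```bash
ls; mkdir -p pics; python3 - <<'E'
from workcell import ctrl
import cv2
for n in ("top","side","wrist"):
    r=ctrl.get_image(n); cv2.imwrite(f"pics/{n}0.png",r["pixels"]); print(n,r["intrinsics"],r["rvec"],r["tvec"])
print(ctrl.get_obs())
E
```

```text
pics
top [[624.37917246   0.         335.59492124]
 [  0.         624.37917246 240.4416593 ]
 [  0.           0.           1.        ]] [ 2.06741454 -2.16610909  0.22232242] [  19.96846058  555.18598217 1129.31473151]
side [[464.2475921    0.         307.84547411]
 [  0.         464.2475921  241.10959511]
 [  0.           0.           1.        ]] [ 0.96180121 -2.20030794  1.3391963 ] [373.10253633 251.81482171 334.74124544]
wrist [[349.85777974   0.         318.81229805]
 [  0.         349.85777974 242.21393627]
 [  0.           0.           1.        ]] [-2.41572244 -1.63326341 -0.21305753] [-623.8799977   -30.72887909  390.61570298]
{'t': 0.15, 'qpos': array([ 1.16997877e+00,  4.23684676e-01,  1.63048027e+00, -1.46215715e-05,
        1.08857570e+00, -1.89763590e-02]), 'qvel': array([-0.00024827, -0.00236377, -0.00191043, -0.00132038, -0.00162899,
        0.00040281]), 'joint_torque': array([ 7.19455202e-04, -5.44984925e+01, -2.73921132e+01,  6.44687307e-02,
        2.03417771e-02, -8.69173482e-05]), 'ee_pos': array([232.70262817, 579.63075874, 230.08158881]), 'orientation': array([-1.55108716,  0.29978749, -0.29942982]), 'ft_force': array([-0.02694524, -0.60252605, -0.04047358]), 'moment': array([ 0.03254247, -0.04338956,  0.00261128]), 'width': 87.9089012134848}
```

View pics/top0.png

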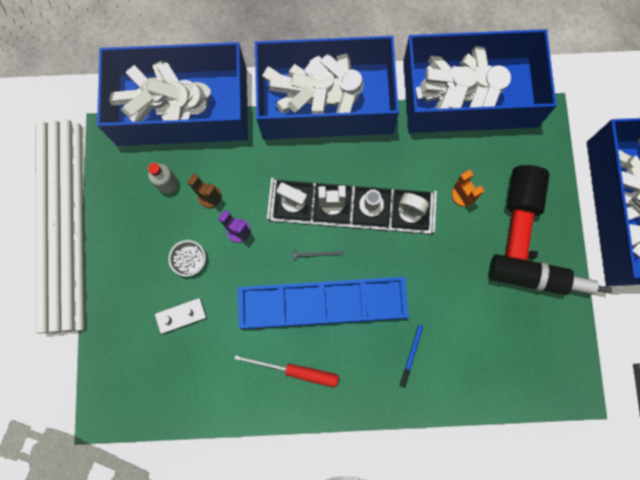

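View pics/side0.png

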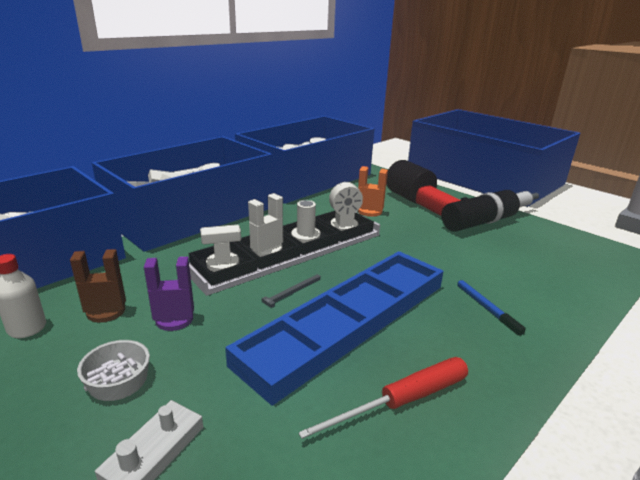

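View pics/wrist0.png

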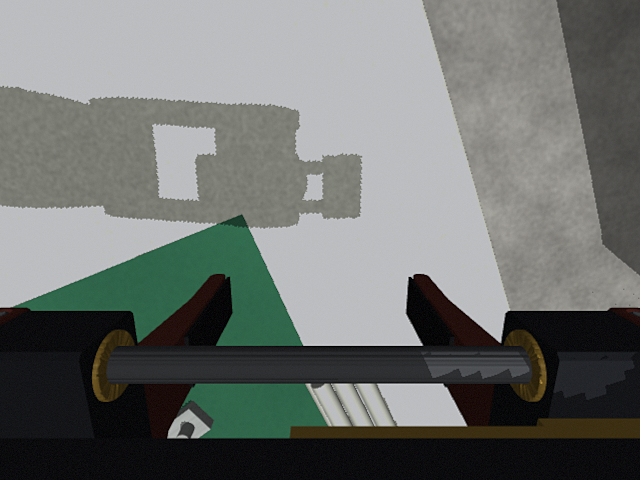

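Robot's left (+y) is image left in the top view. Candidates for the four heads, as top-view pixels:
- White and standing in black nests: tee (290,197), fork (332,200), sleeve (372,203), disc (412,207).
- Look-alike forks: brown (205,192), purple (235,228), orange (466,190).
- Loose white parts in the blue bins: (160,90), (315,85), (465,75).

By the description I choose the four white ones in the black nests. Next is a close crop to check, and the geometry.

```bash
cat > h.py <<'E'
import numpy as np, cv2
def P(r):
    R=cv2.Rodrigues(np.array(r["rvec"]))[0]; return np.array(r["intrinsics"]),R,np.array(r["tvec"]).reshape(3)
def ray(r,uv,z):
    K,R,t=P(r); c=-R.T@t
    out=[]
    for u,v in np.atleast_2d(uv):
        d=R.T@np.linalg.inv(K)@np.array([u,v,1.]); out.append(c+d*(z-c[2])/d[2])
    return np.array(out)
def proj(r,X):
    return cv2.projectPoints(np.atleast_2d(X).astype(float),np.array(r["rvec"]),np.array(r["tvec"]),np.array(r["intrinsics"]),None)[0].reshape(-1,2)
E
python3 - <<'E'
from workcell import ctrl
from h import *
r=ctrl.get_image("top"); im=r["pixels"]
c=cv2.resize(im[165:245,260:445],None,fx=4.3,fy=4.3,interpolation=cv2.INTER_CUBIC)
cv2.imwrite("pics/crop_in.png",c)
K,R,t=P(r); print("cam",-R.T@t)
hsv=cv2.cvtColor(im,cv2.COLOR_BGR2HSV)
m=cv2.inRange(hsv,(105,120,60),(125,255,255))
n,l,s,ce=cv2.connectedComponentsWithStats(m)
for i in range(1,n):
    if s[i][4]>1000:print(s[i],ce[i])
x,y=322,303
lab=l[y-0,x+5] or l[y,x]
i=[i for i in range(1,n) if s[i][4]>1000 and 250<ce[i][1]<350][0]
cs=cv2.findContours((l==i).astype(np.uint8),cv2.RETR_EXTERNAL,cv2.CHAIN_APPROX_NONE)[0][0]
q=cv2.boxPoints(cv2.minAreaRect(cs)); print(q)
w=ray(r,q,29);print(w.round(1),[np.linalg.norm(w[k]-w[k-1]).round(1) for k in range(4)],w.mean(0))
w=ray(r,cs[:,0],29)[:,:2].astype(np.float32)
print("worldrect29",cv2.minAreaRect(w))
# black nests
m=((im.max(2)<60)).astype(np.uint8); m[:170]=0;m[240:]=0;m[:,:262]=0;m[:,442:]=0
cs=np.vstack(cv2.findContours(m,cv2.RETR_EXTERNAL,cv2.CHAIN_APPROX_NONE)[0])
for z in (29,):
    w=ray(r,cs[:,0],z)[:,:2].astype(np.float32); print("black",z,cv2.minAreaRect(w))
s=ctrl.get_image("side"); c=cv2.resize(s["pixels"][170:290,180:400],None,fx=3.6,fy=3.6,interpolation=cv2.INTER_CUBIC)
cv2.imwrite("pics/crop_side.png",c)
E
```

```text
cam [ 316.66279807    7.03371987 1218.05466878]
[ 408   30  149  102 4681] [475.5823542   82.08908353]
[ 255   36  144  103 8895] [330.0722878   88.38043845]
[  97   42  150  103 7120] [190.71109551 100.23679775]
[ 611  118   29  166 1315] [626.71711027 189.72775665]
[ 238  277  170   52 7025] [322.0452669  302.65053381]
[[236.50581 287.09338]
 [405.09726 276.5564 ]
 [407.7082  318.33075]
 [239.11673 328.86774]]
[[ 478.9  187.5   29. ]
 [ 484.2 -136.3   29. ]
 [ 404.2 -135.8   29. ]
 [ 399.3  183.8   29. ]] [np.float64(79.7), np.float64(323.9), np.float64(80.0), np.float64(319.6)] [441.65611816  24.79799979  29.        ]
worldrect29 ((441.690185546875, 24.832229614257812), (79.732177734375, 321.06317138671875), 0.9355041980743408)
black 29 ((631.7168579101562, -41.60783386230469), (302.5008544921875, 75.09986114501953), 82.64266204833984)
```

View pics/crop_in.png

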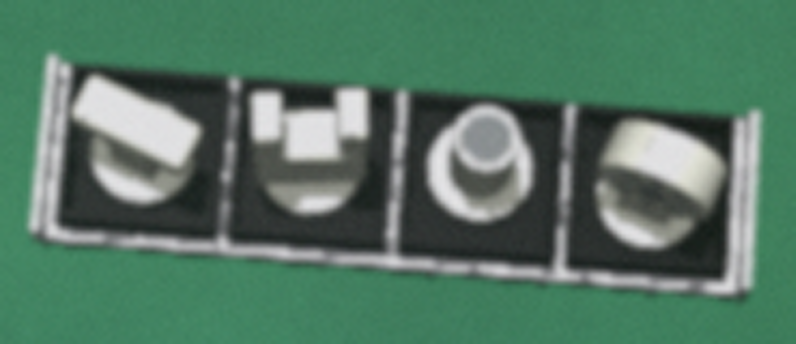

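View pics/crop_side.png

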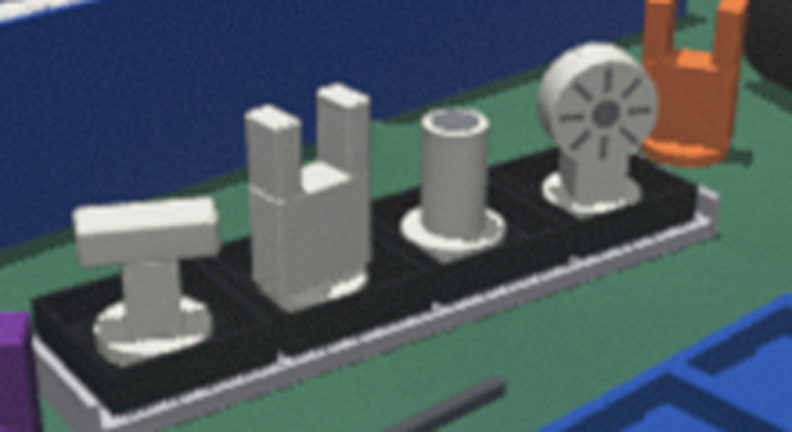

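The crops confirm the four white heads. From left to right they are tee (290,190), fork (332,197), sleeve (372,198) and disc (415,203). So tee goes to pocket y=-117, fork to -39, sleeve to +39 and disc to +117. Next I'll measure each head's position and yaw.

```bash
python3 - <<'E'
from workcell import ctrl
from h import *
r=ctrl.get_image("top"); im=r["pixels"]
S=4;x0,y0=260,165
c=cv2.resize(im[y0:245,x0:445],None,fx=S,fy=S,interpolation=cv2.INTER_CUBIC)
g=cv2.cvtColor(c,cv2.COLOR_BGR2GRAY);hsv=cv2.cvtColor(c,cv2.COLOR_BGR2HSV)
def px(p): return (np.array(p)+.5)/S-.5+[x0,y0]
th={}
sleeve=cv2.inRange(hsv,(0,0,0),(180,255,255))
for T in (195,210,222):
  m=((g>T)&(hsv[...,1]<60)).astype(np.uint8)*255
  cs=cv2.findContours(m,cv2.RETR_EXTERNAL,cv2.CHAIN_APPROX_NONE)[0]
  for k in cs:
    a=cv2.contourArea(k)
    if a>250:
        rc=cv2.minAreaRect(k);q=px(cv2.boxPoints(rc));print(T,a,np.round(px(rc[0]),1),np.round(rc[1],0),"z74",ray(r,q,74)[:,:2].round(0).tolist())
cv2.imwrite("pics/gray.png",g)
print(np.unique((g//10)*10,return_counts=True))
E
```

```text
195 419.5 [405.8 218.3] [51. 12.] z74 [[592.0, -128.0], [597.0, -131.0], [585.0, -152.0], [579.0, -149.0]]
195 624.5 [288.7 207.9] [57. 15.] z74 [[622.0, 94.0], [628.0, 91.0], [616.0, 66.0], [609.0, 69.0]]
195 361.5 [380.3 202. ] [40. 31.] z74 [[624.0, -82.0], [635.0, -93.0], [620.0, -106.0], [610.0, -95.0]]
195 2950.5 [414.7 200.6] [82. 42.] z74 [[621.0, -137.0], [640.0, -146.0], [623.0, -181.0], [604.0, -172.0]]
195 1082.0 [365.  204.3] [92. 42.] z74 [[640.0, -52.0], [643.0, -72.0], [598.0, -77.0], [595.0, -57.0]]
195 1631.0 [332.1 195.9] [40. 46.] z74 [[649.0, 7.0], [648.0, -15.0], [628.0, -14.0], [629.0, 8.0]]
195 744.0 [321.7 191.6] [38. 22.] z74 [[657.0, 21.0], [657.0, 11.0], [638.0, 11.0], [638.0, 21.0]]
195 793.0 [341.2 190.8] [39. 23.] z74 [[658.0, -16.0], [657.0, -27.0], [638.0, -26.0], [638.0, -15.0]]
195 4066.5 [291.2 192.5] [110.  41.] z74 [[653.0, 102.0], [671.0, 93.0], [645.0, 47.0], [627.0, 56.0]]
210 405.0 [288.6 207.9] [51. 12.] z74 [[622.0, 92.0], [627.0, 90.0], [616.0, 68.0], [611.0, 70.0]]
210 660.5 [363.2 205.4] [72. 24.] z74 [[634.0, -53.0], [635.0, -64.0], [60
[... 678 characters left out ...]
 32.] z74 [[647.0, 4.0], [646.0, -11.0], [630.0, -10.0], [631.0, 5.0]]
222 332.0 [321.6 191.4] [30. 14.] z74 [[656.0, 19.0], [656.0, 13.0], [641.0, 13.0], [641.0, 20.0]]
222 321.0 [341.8 190.8] [31. 13.] z74 [[656.0, -19.0], [655.0, -25.0], [640.0, -25.0], [640.0, -18.0]]
222 2766.0 [291.2 192.6] [102.  32.] z74 [[654.0, 99.0], [668.0, 92.0], [643.0, 49.0], [630.0, 57.0]]
(array([ 20,  30,  40,  50,  60,  70,  80,  90, 100, 110, 120, 130, 140,
       150, 160, 170, 180, 190, 200, 210, 220], dtype=uint8), array([   742,   7952,  18943,  12480,   4828,   6114,   6794,   7533,
       112883,  10432,   4086,   3782,   5249,   4141,   4314,   4643,
         4046,   4018,   2868,   3064,   7888]))
```

View pics/gray.png

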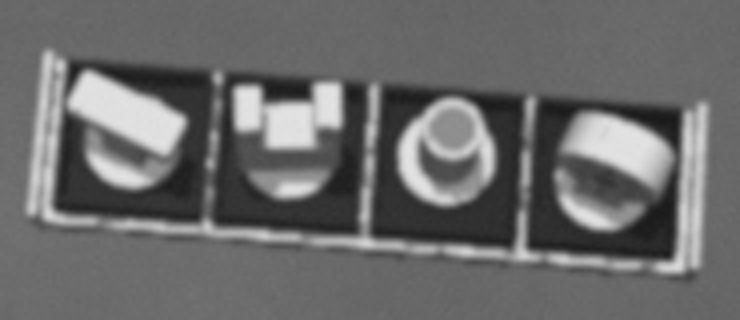

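```bash
python3 - <<'E'
from workcell import ctrl
from h import *
r=ctrl.get_image("top");s=ctrl.get_image("side")
K,R,t=P(s);print("side cam",(-R.T@t).round())
f=lambda a,z,c=r:ray(c,a,z)[:,:2].round(1).tolist()
print("tee",f([[291.2,192.5]],74))
p=ray(r,[[321.6,191.5],[341.6,190.7]],102);d=p[0]-p[1];print("fork prongs",p.round(1).tolist(),p.mean(0),"yaw",np.degrees(np.arctan2(-d[0],d[1])),np.linalg.norm(d),"mid",f([[332.1,195.9]],69))
print("sleeve",f([[372.6,197.1]],75))
print("sleeve side",f([[455/3.6+180,121/3.6+170]],75,s))
print("disc hub side",f([[606/3.6+180,113/3.6+170]],67,s))
print("disc rim top",f([[414.7,200.6]],90),f([[414.7,200.6]],94))
# foot circles, front visible arcs: fit via ellipse points in gray crop (bottom arc)
g=cv2.cvtColor(r["pixels"],cv2.COLOR_BGR2GRAY)
for n,(u,v) in dict(tee=(128,188),fork=(290,200),sleeve=(447,207),disc=(600,231)).items():
    print(n,"foot near edge",f([[u/4+259.6,v/4+164.6]],19))
# tee side bar top
q=[[75,215],[212,199],[217,218],[80,235]]
print("tee side",f(np.array(q)/3.6+[180,170],74,s),np.mean(f(np.array(q)/3.6+[180,170],74,s),0))
# rack in frame
c=np.array([631.7,-41.6]);a=np.radians(-7.4);yv=np.array([-np.sin(a),np.cos(a)])
for y in(117,39,-39,-117):print("nest",y,(c+yv*y).round(1))
w=np.array([[*(c+yv*y+np.array([np.cos(a),np.sin(a)])*x),29] for x in(-37,37) for y in(-154,-78,0,78,154)])
im=cv2.resize(r["pixels"],None,fx=3,fy=3,interpolation=cv2.INTER_CUBIC)
for p in proj(r,w):cv2.circle(im,tuple(int(v) for v in p*3+1),3,(0,0,255),-1)
c=np.array([442.5,24.8]);a=np.radians(.94);yv=np.array([-np.sin(a),np.cos(a)]);xv=np.array([yv[1],-yv[0]])
for y in(117,39,-39,-117):
  print("pocket",y,(c+yv*y).round(1))
  for dx in(-33,33):
    for dy in(-34,34):
      p=proj(r,[*(c+yv*(y+dy)+xv*dx),29])[0];cv2.circle(im,tuple(int(v) for v in p*3+1),3,(0,255,255),-1)
cv2.imwrite("pics/ov.png",im[490:1020,670:1340])
E
```

```text
side cam [134. 399. 371.]
tee [[648.8, 74.2]]
fork prongs [[640.0, 16.2, 102.0], [639.8, -21.0, 102.0]] [639.86744143  -2.38728405 102.        ] yaw -0.2771135052989825 37.13326986648523 mid [[639.9, -3.2]]
sleeve [[632.3, -79.7]]
sleeve side [[629.4, -77.8]]
disc hub side [[603.8, -150.6]]
disc rim top [[617.7, -156.8]] [[616.7, -156.3]]
tee foot near edge [[625.5, 77.9]]
fork foot near edge [[615.7, -1.9]]
sleeve foot near edge [[608.5, -79.2]]
disc foot near edge [[592.9, -153.9]]
tee side [[660.7, 98.5], [637.3, 49.5], [622.1, 58.1], [644.7, 106.3]] [641.2  78.1]
nest 117 [646.8  74.4]
nest 39 [636.7  -2.9]
nest -39 [626.7 -80.3]
nest -117 [ 616.6 -157.6]
pocket 117 [440.6 141.8]
pocket 39 [441.9  63.8]
pocket -39 [443.1 -14.2]
pocket -117 [444.4 -92.2]
```

View pics/ov.png

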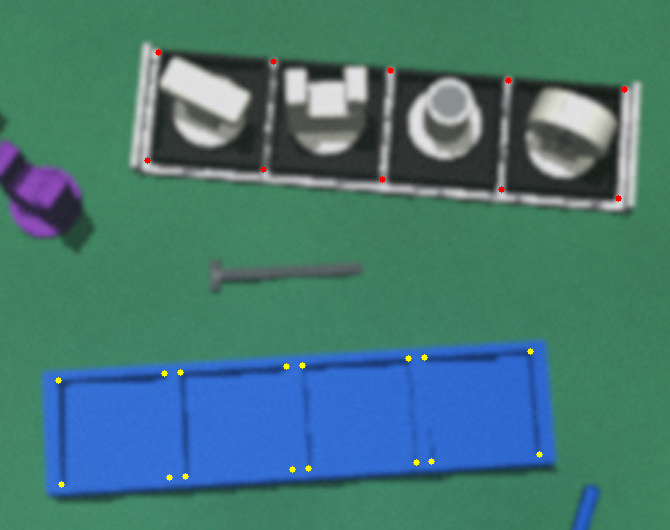

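```bash
python3 - <<'E'
from workcell import ctrl
from h import *
o=ctrl.get_obs();R=cv2.Rodrigues(o["orientation"])[0];print(R.round(3),np.degrees(np.arctan2(R[1,2],R[0,2])),o["ee_pos"],o["t"])
r=ctrl.get_image("top")
for z in(0,60,100):print(z,ray(r,[[325,134],[180,143],[480,131],[325,124]],z).round())
E
```

```text
[[ 0.928 -0.     0.373]
 [-0.373 -0.     0.928]
 [-0.    -1.    -0.   ]] 68.12758142201066 [232.77765884 579.92381006 230.51820837] 0.4
0 [[ 792.    5.    0.]
 [ 786.  304.    0.]
 [ 784. -316.    0.]
 [ 814.    4.    0.]]
60 [[ 769.    5.   60.]
 [ 763.  289.   60.]
 [ 761. -300.   60.]
 [ 790.    4.   60.]]
100 [[ 753.    5.  100.]
 [ 748.  279.  100.]
 [ 746. -289.  100.]
 [ 773.    4.  100.]]
```

```bash
python3 -m creep '[{"tx":30,"ty":-36,"rz":-0.12},{"tx":60,"ty":-72,"rz":-0.24},{"tx":90,"ty":-108,"rz":-0.36},{"tx":120,"ty":-144,"rz":-0.48},{"tx":150,"ty":-180,"rz":-0.6},{"tx":180,"ty":-216,"rz":-0.72},{"tx":210,"ty":-252,"rz":-0.84},{"tx":240,"ty":-288,"rz":-0.96},{"tx":270,"ty":-324,"rz":-1.08},{"tx":300,"ty":-360,"rz":-1.2}]'; python3 -m creep '[{"tx":30,"ty":-36,"rz":-0.12},{"tx":60,"ty":-72,"rz":-0.24},{"tx":90,"ty":-108,"tz":-20,"rz":-0.36},{"tx":116,"ty":-146,"tz":-40,"rz":-0.5},{"tx":116,"ty":-146,"tz":-60,"rz":-0.5},{"tx":116,"ty":-146,"tz":-60,"rz":-0.5}]'
python3 - <<'E'
from workcell import ctrl
from h import *
o=ctrl.get_obs();R=cv2.Rodrigues(o["orientation"])[0];print(np.degrees(np.arctan2(R[1,2],R[0,2])),o["ee_pos"],o["qpos"].round(2))
r=ctrl.get_image("wrist");cv2.imwrite("pics/w1.png",r["pixels"])
s=ctrl.get_image("side");cv2.imwrite("pics/s1.png",s["pixels"])
K,RR,t=P(r);print((-RR.T@t).round())
E
```

```text
68.12558459994386 [232.79800841 579.96595778 230.61295285] [ 1.17  0.42  1.63  0.    1.09 -0.02]
[167. 606. 385.]schema error: expected keys tx, ty, tz, rx, ry, rz, fingers
schema error: expected keys tx, ty, tz, rx, ry, rz, fingers
```

All seven keys are needed in every row.

```bash
python3 -m creep '[{"tx":30,"ty":-36,"tz":0,"rx":0,"ry":0,"rz":-0.12,"fingers":0},{"tx":60,"ty":-72,"tz":0,"rx":0,"ry":0,"rz":-0.24,"fingers":0},{"tx":90,"ty":-108,"tz":0,"rx":0,"ry":0,"rz":-0.36,"fingers":0},{"tx":120,"ty":-144,"tz":0,"rx":0,"ry":0,"rz":-0.48,"fingers":0},{"tx":150,"ty":-180,"tz":0,"rx":0,"ry":0,"rz":-0.6,"fingers":0},{"tx":180,"ty":-216,"tz":0,"rx":0,"ry":0,"rz":-0.72,"fingers":0},{"tx":210,"ty":-252,"tz":0,"rx":0,"ry":0,"rz":-0.84,"fingers":0},{"tx":240,"ty":-288,"tz":0,"rx":0,"ry":0,"rz":-0.96,"fingers":0},{"tx":270,"ty":-324,"tz":0,"rx":0,"ry":0,"rz":-1.08,"fingers":0},{"tx":300,"ty":-360,"tz":0,"rx":0,"ry":0,"rz":-1.2,"fingers":0}]'
```

```text
t: 1.8
ee_pos: [533.8, 218.7, 230.9]
orientation: [-1.202, 1.22, -1.22]
ft_force: [0.3, 1.4, -0.2]
width: 87.6
```

```bash
python3 -m creep '[{"tx":30,"ty":-36,"tz":0,"rx":0,"ry":0,"rz":-0.12,"fingers":0},{"tx":60,"ty":-72,"tz":0,"rx":0,"ry":0,"rz":-0.24,"fingers":0},{"tx":90,"ty":-110,"tz":-20,"rx":0,"ry":0,"rz":-0.38,"fingers":0},{"tx":116,"ty":-146,"tz":-40,"rx":0,"ry":0,"rz":-0.5,"fingers":0},{"tx":116,"ty":-146,"tz":-60,"rx":0,"ry":0,"rz":-0.5,"fingers":0},{"tx":116,"ty":-146,"tz":-60,"rx":0,"ry":0,"rz":-0.5,"fingers":0}]'
python3 - <<'E'
from workcell import ctrl
from h import *
o=ctrl.get_obs();R=cv2.Rodrigues(o["orientation"])[0];print(np.degrees(np.arctan2(R[1,2],R[0,2])),o["ee_pos"],o["qpos"].round(2))
r=ctrl.get_image("wrist");cv2.imwrite("pics/w1.png",r["pixels"])
K,RR,t=P(r);print((-RR.T@t).round())
E
```

```text
t: 2.55
ee_pos: [647.1, 74.1, 168.6]
orientation: [-0.927, 1.577, -1.573]
ft_force: [-0.8, -0.1, 0.3]
width: 88.3
-29.239227681054164 [647.05736486  74.12751434 168.59718187] [0.1  0.53 1.61 0.   1.   0.61]
[682. 136. 323.]
```

View pics/w1.png

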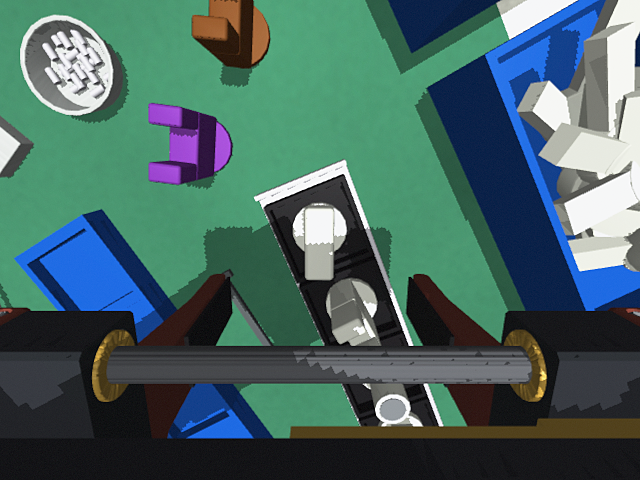

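The tee lies squarely between the fingers: its bar is at column 319 and runs parallel to the pads. I'll descend and grip.

```bash
python3 -m creep '[{"tx":1,"ty":0,"tz":-35,"rx":0,"ry":0,"rz":0,"fingers":0},{"tx":1,"ty":0,"tz":-70,"rx":0,"ry":0,"rz":0,"fingers":0},{"tx":1,"ty":0,"tz":-95,"rx":0,"ry":0,"rz":0,"fingers":0},{"tx":1,"ty":0,"tz":-118,"rx":0,"ry":0,"rz":0,"fingers":0},{"tx":1,"ty":0,"tz":-118,"rx":0,"ry":0,"rz":0,"fingers":0},{"tx":1,"ty":0,"tz":-118,"rx":0,"ry":0,"rz":0,"fingers":255},{"tx":1,"ty":0,"tz":-118,"rx":0,"ry":0,"rz":0,"fingers":255},{"tx":1,"ty":0,"tz":-118,"rx":0,"ry":0,"rz":0,"fingers":255},{"tx":1,"ty":0,"tz":-118,"rx":0,"ry":0,"rz":0,"fingers":255},{"tx":1,"ty":0,"tz":-118,"rx":0,"ry":0,"rz":0,"fingers":255}]'
python3 - <<'E'
from workcell import ctrl
from h import *
s=ctrl.get_image("side");cv2.imwrite("pics/s1.png",s["pixels"])
print(ctrl.get_obs()["width"])
E
```

```text
t: 3.85
ee_pos: [649.9, 73.9, 52.8]
orientation: [-0.922, 1.575, -1.575]
ft_force: [0.3, 0.2, -0.1]
width: 41.5
37.59415469234978
```

View pics/s1.png

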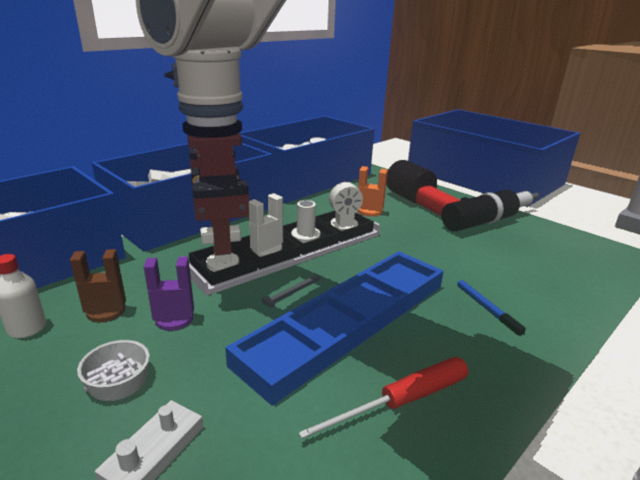

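The side view shows the fingers around the tee at (222,245), still closing. I'll wait for them to stop, then lift.

```bash
python3 -m creep '[{"tx":0,"ty":0,"tz":0,"rx":0,"ry":0,"rz":0,"fingers":255},{"tx":0,"ty":0,"tz":0,"rx":0,"ry":0,"rz":0,"fingers":255},{"tx":0,"ty":0,"tz":0,"rx":0,"ry":0,"rz":0,"fingers":255},{"tx":0,"ty":0,"tz":0,"rx":0,"ry":0,"rz":0,"fingers":255}]'
python3 -m creep '[{"tx":0,"ty":0,"tz":10,"rx":0,"ry":0,"rz":0,"fingers":255},{"tx":0,"ty":0,"tz":25,"rx":0,"ry":0,"rz":0,"fingers":255},{"tx":0,"ty":0,"tz":50,"rx":0,"ry":0,"rz":0,"fingers":255},{"tx":0,"ty":0,"tz":80,"rx":0,"ry":0,"rz":0,"fingers":255},{"tx":0,"ty":0,"tz":110,"rx":0,"ry":0,"rz":0,"fingers":255},{"tx":0,"ty":0,"tz":120,"rx":0,"ry":0,"rz":0,"fingers":255}]'
python3 - <<'E'
from workcell import ctrl
from h import *
s=ctrl.get_image("side");cv2.imwrite("pics/s2.png",s["pixels"])
E
```

```text
t: 4.4
ee_pos: [649.8, 74.0, 52.6]
orientation: [-0.923, 1.575, -1.575]
ft_force: [0.1, 0.7, -1.1]
width: 21.6
t: 5.15
ee_pos: [651.2, 74.2, 175.9]
orientation: [-0.918, 1.572, -1.575]
ft_force: [0.5, -0.7, -1.0]
width: 21.9
```

View pics/s2.png

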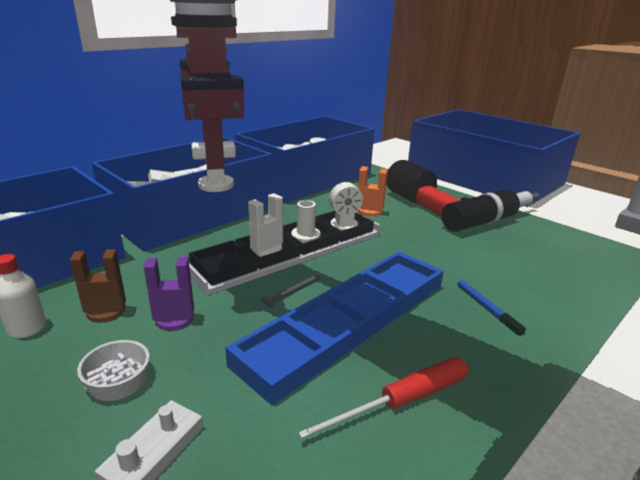

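The tee is lifted upright; its foot shows at (216,184). I'll carry it to the rightmost pocket.

```bash
python3 -m creep '[{"tx":-15,"ty":-12,"tz":0,"rx":0,"ry":0,"rz":0.03,"fingers":255},{"tx":-45,"ty":-36,"tz":0,"rx":0,"ry":0,"rz":0.11,"fingers":255},{"tx":-80,"ty":-65,"tz":0,"rx":0,"ry":0,"rz":0.2,"fingers":255},{"tx":-115,"ty":-93,"tz":0,"rx":0,"ry":0,"rz":0.3,"fingers":255},{"tx":-150,"ty":-121,"tz":0,"rx":0,"ry":0,"rz":0.4,"fingers":255},{"tx":-180,"ty":-146,"tz":0,"rx":0,"ry":0,"rz":0.47,"fingers":255},{"tx":-198,"ty":-160,"tz":0,"rx":0,"ry":0,"rz":0.51,"fingers":255},{"tx":-205,"ty":-166,"tz":0,"rx":0,"ry":0,"rz":0.525,"fingers":255},{"tx":-205,"ty":-166,"tz":-10,"rx":0,"ry":0,"rz":0.525,"fingers":255},{"tx":-205,"ty":-166,"tz":-30,"rx":0,"ry":0,"rz":0.525,"fingers":255}]'
python3 - <<'E'
from workcell import ctrl
from h import *
o=ctrl.get_obs();R=cv2.Rodrigues(o["orientation"])[0];print(np.degrees(np.arctan2(R[1,2],R[0,2])),o["ee_pos"],R[:,1].round(3))
s=ctrl.get_image("side");cv2.imwrite("pics/s3.png",s["pixels"])
E
```

```text
t: 6.45
ee_pos: [446.2, -91.8, 142.4]
orientation: [-1.214, 1.197, -1.2]
ft_force: [0.3, 0.4, -1.1]
width: 22.3
0.778484729870753 [446.22892988 -91.80910798 142.35626224] [ 0.002 -0.    -1.   ]
```

View pics/s3.png

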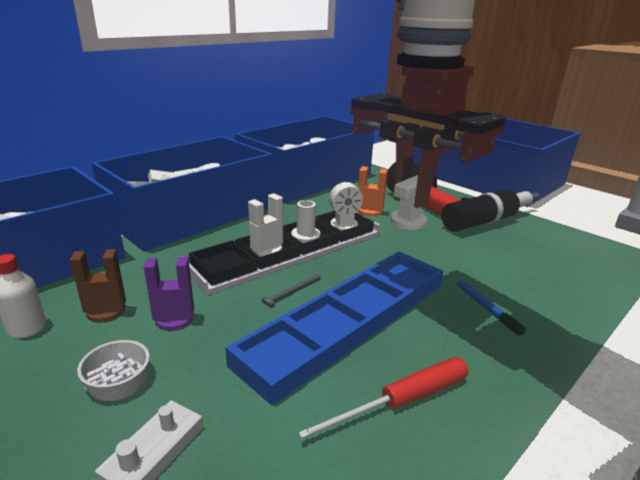

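The tee hangs upright above the pocket at (408,268). I'll lower it to the pick height; both floors are 15 mm above the table.

```bash
python3 -m creep '[{"tx":-1,"ty":0,"tz":-25,"rx":0,"ry":0,"rz":0,"fingers":255},{"tx":-1,"ty":0,"tz":-50,"rx":0,"ry":0,"rz":0,"fingers":255},{"tx":-1,"ty":0,"tz":-68,"rx":0,"ry":0,"rz":0,"fingers":255},{"tx":-1,"ty":0,"tz":-80,"rx":0,"ry":0,"rz":0,"fingers":255},{"tx":-1,"ty":0,"tz":-86,"rx":0,"ry":0,"rz":0,"fingers":255},{"tx":-1,"ty":0,"tz":-89,"rx":0,"ry":0,"rz":0,"fingers":255},{"tx":-1,"ty":0,"tz":-89,"rx":0,"ry":0,"rz":0,"fingers":255}]'
```

```text
t: 7.38
ee_pos: [444.1, -92.0, 53.9]
orientation: [-1.216, 1.199, -1.199]
ft_force: [0.0, -0.5, -0.7]
width: 22.1
```

```bash
python3 -m creep '[{"tx":0,"ty":0,"tz":-1,"rx":0,"ry":0,"rz":0,"fingers":255},{"tx":0,"ty":0,"tz":-1,"rx":0,"ry":0,"rz":0,"fingers":150},{"tx":0,"ty":0,"tz":-1,"rx":0,"ry":0,"rz":0,"fingers":0},{"tx":0,"ty":0,"tz":-1,"rx":0,"ry":0,"rz":0,"fingers":0},{"tx":0,"ty":0,"tz":-1,"rx":0,"ry":0,"rz":0,"fingers":0},{"tx":0,"ty":0,"tz":-1,"rx":0,"ry":0,"rz":0,"fingers":0},{"tx":0,"ty":0,"tz":20,"rx":0,"ry":0,"rz":0,"fingers":0},{"tx":0,"ty":0,"tz":60,"rx":0,"ry":0,"rz":0,"fingers":0},{"tx":0,"ty":0,"tz":110,"rx":0,"ry":0,"rz":0,"fingers":0},{"tx":0,"ty":0,"tz":116,"rx":0,"ry":0,"rz":0,"fingers":0}]'
python3 - <<'E'
from workcell import ctrl
from h import *
o=ctrl.get_obs();R=cv2.Rodrigues(o["orientation"])[0];print(np.degrees(np.arctan2(R[1,2],R[0,2])),o["ee_pos"],o["width"])
s=ctrl.get_image("side");cv2.imwrite("pics/s4.png",s["pixels"])
E
```

```text
t: 8.62
ee_pos: [445.8, -92.4, 172.6]
orientation: [-1.212, 1.194, -1.203]
ft_force: [0.5, -0.3, 0.1]
width: 88.0
0.8037962902960715 [445.79658938 -92.44944458 172.62041024] 87.97961576942164
```

View pics/s4.png

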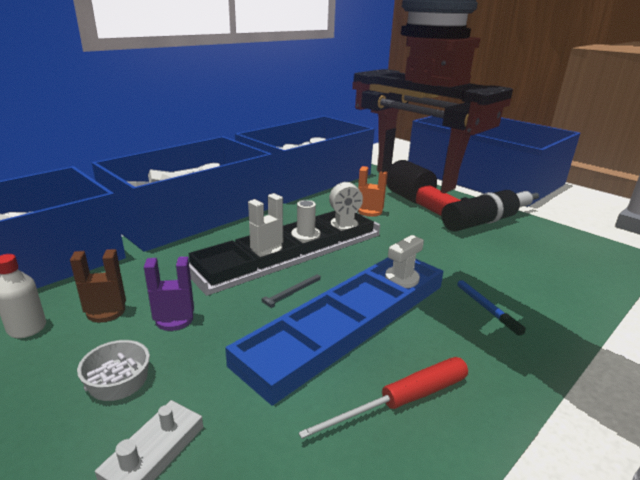

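The tee stands upright in the rightmost pocket at (404,265). Next is the fork.

```bash
python3 -m creep '[{"tx":25,"ty":12,"tz":0,"rx":0,"ry":0,"rz":0,"fingers":0},{"tx":75,"ty":34,"tz":0,"rx":0,"ry":0,"rz":0,"fingers":0},{"tx":125,"ty":57,"tz":0,"rx":0,"ry":0,"rz":-0.01,"fingers":0},{"tx":170,"ty":78,"tz":0,"rx":0,"ry":0,"rz":-0.02,"fingers":0},{"tx":196,"ty":89.5,"tz":0,"rx":0,"ry":0,"rz":-0.02,"fingers":0},{"tx":196,"ty":89.5,"tz":0,"rx":0,"ry":0,"rz":-0.02,"fingers":0},{"tx":196,"ty":89.5,"tz":0,"rx":0,"ry":0,"rz":-0.02,"fingers":0}]'
python3 - <<'E'
from workcell import ctrl
from h import *
o=ctrl.get_obs();R=cv2.Rodrigues(o["orientation"])[0];print(np.degrees(np.arctan2(R[1,2],R[0,2])),o["ee_pos"],o["width"])
s=ctrl.get_image("wrist");cv2.imwrite("pics/w2.png",s["pixels"])
E
```

```text
t: 9.55
ee_pos: [638.1, -2.8, 168.0]
orientation: [-1.209, 1.216, -1.212]
ft_force: [-0.3, 0.5, 0.4]
width: 87.9
-0.33991730745011034 [638.07566178  -2.77817703 167.98997605] 87.86584914158034
```

View pics/w2.png

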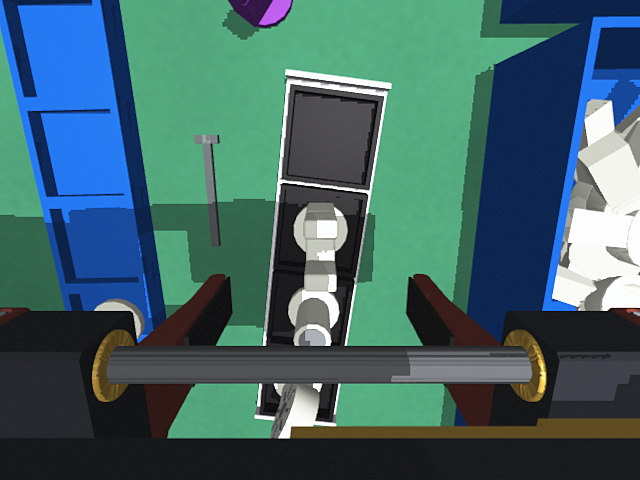

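The fork is square to the jaws and centred, with its prongs at columns 305–336 against a centre of 319. I'll descend and grip.

```bash
python3 -m creep '[{"tx":1,"ty":0,"tz":-35,"rx":0,"ry":0,"rz":0,"fingers":0},{"tx":1,"ty":0,"tz":-70,"rx":0,"ry":0,"rz":0,"fingers":60},{"tx":1,"ty":0,"tz":-100,"rx":0,"ry":0,"rz":0,"fingers":100},{"tx":1,"ty":0,"tz":-120,"rx":0,"ry":0,"rz":0,"fingers":100},{"tx":1,"ty":0,"tz":-120,"rx":0,"ry":0,"rz":0,"fingers":255},{"tx":1,"ty":0,"tz":-120,"rx":0,"ry":0,"rz":0,"fingers":255},{"tx":1,"ty":0,"tz":-120,"rx":0,"ry":0,"rz":0,"fingers":255},{"tx":1,"ty":0,"tz":-120,"rx":0,"ry":0,"rz":0,"fingers":255},{"tx":1,"ty":0,"tz":-120,"rx":0,"ry":0,"rz":0,"fingers":255},{"tx":1,"ty":0,"tz":-120,"rx":0,"ry":0,"rz":0,"fingers":255}]'
```

```text
t: 10.85
ee_pos: [641.3, -2.5, 50.6]
orientation: [-1.206, 1.213, -1.214]
ft_force: [-2.3, -1.0, 6.3]
width: 21.4
```

```bash
python3 -m creep '[{"tx":0,"ty":0,"tz":0,"rx":0,"ry":0,"rz":0,"fingers":255},{"tx":0,"ty":0,"tz":0,"rx":0,"ry":0,"rz":0,"fingers":255}]'; python3 -m creep '[{"tx":0,"ty":0,"tz":10,"rx":0,"ry":0,"rz":0,"fingers":255},{"tx":0,"ty":0,"tz":25,"rx":0,"ry":0,"rz":0,"fingers":255},{"tx":0,"ty":0,"tz":50,"rx":0,"ry":0,"rz":0,"fingers":255},{"tx":0,"ty":0,"tz":80,"rx":0,"ry":0,"rz":0,"fingers":255},{"tx":0,"ty":0,"tz":110,"rx":0,"ry":0,"rz":0,"fingers":255},{"tx":0,"ty":0,"tz":122,"rx":0,"ry":0,"rz":0,"fingers":255}]'
python3 - <<'E'
from workcell import ctrl
from h import *
s=ctrl.get_image("side");cv2.imwrite("pics/s5.png",s["pixels"])
E
```

```text
t: 11.1
ee_pos: [641.3, -2.5, 50.6]
orientation: [-1.206, 1.213, -1.214]
ft_force: [-2.3, -0.2, 6.3]
width: 21.7
t: 11.85
ee_pos: [641.9, -2.5, 174.4]
orientation: [-1.204, 1.211, -1.215]
ft_force: [-0.5, 0.2, -2.0]
width: 22.1
```

View pics/s5.png

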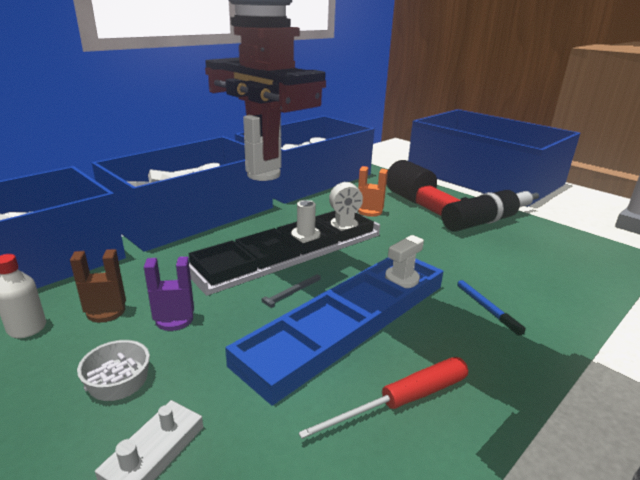

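The fork is lifted upright. I'll carry it to the pocket second from right.

```bash
python3 -m creep '[{"tx":-15,"ty":-1,"tz":0,"rx":0,"ry":0,"rz":0,"fingers":255},{"tx":-45,"ty":-3,"tz":0,"rx":0,"ry":0,"rz":0.01,"fingers":255},{"tx":-80,"ty":-5,"tz":0,"rx":0,"ry":0,"rz":0.02,"fingers":255},{"tx":-115,"ty":-7,"tz":0,"rx":0,"ry":0,"rz":0.02,"fingers":255},{"tx":-150,"ty":-9,"tz":0,"rx":0,"ry":0,"rz":0.02,"fingers":255},{"tx":-180,"ty":-11,"tz":0,"rx":0,"ry":0,"rz":0.02,"fingers":255},{"tx":-194,"ty":-11.5,"tz":0,"rx":0,"ry":0,"rz":0.02,"fingers":255},{"tx":-198,"ty":-11.5,"tz":-5,"rx":0,"ry":0,"rz":0.02,"fingers":255},{"tx":-198,"ty":-11.5,"tz":-25,"rx":0,"ry":0,"rz":0.02,"fingers":255},{"tx":-198,"ty":-11.5,"tz":-50,"rx":0,"ry":0,"rz":0.02,"fingers":255}]'; python3 -m creep '[{"tx":0,"ty":0,"tz":-20,"rx":0,"ry":0,"rz":0,"fingers":255},{"tx":0,"ty":0,"tz":-40,"rx":0,"ry":0,"rz":0,"fingers":255},{"tx":0,"ty":0,"tz":-55,"rx":0,"ry":0,"rz":0,"fingers":255},{"tx":0,"ty":0,"tz":-64,"rx":0,"ry":0,"rz":0,"fingers":255},{"tx":0,"ty":0,"tz":-69,"rx":0,"ry":0,"rz":0,"fingers":255},{"tx":0,"ty":0,"tz":-71,"rx":0,"ry":0,"rz":0,"fingers":255},{"tx":0,"ty":0,"tz":-71,"rx":0,"ry":0,"rz":0,"fingers":255}]'
```

```text
t: 13.15
ee_pos: [444.3, -14.0, 121.2]
orientation: [-1.214, 1.197, -1.2]
ft_force: [0.5, -0.1, -1.2]
width: 21.7
t: 14.02
ee_pos: [443.2, -14.0, 51.0]
orientation: [-1.215, 1.198, -1.199]
ft_force: [-0.2, -0.6, -0.3]
width: 21.6
```

```bash
python3 -m creep '[{"tx":0,"ty":0,"tz":-0.5,"rx":0,"ry":0,"rz":0,"fingers":255},{"tx":0,"ty":0,"tz":-0.5,"rx":0,"ry":0,"rz":0,"fingers":150},{"tx":0,"ty":0,"tz":-0.5,"rx":0,"ry":0,"rz":0,"fingers":0},{"tx":0,"ty":0,"tz":-0.5,"rx":0,"ry":0,"rz":0,"fingers":0},{"tx":0,"ty":0,"tz":-0.5,"rx":0,"ry":0,"rz":0,"fingers":0},{"tx":0,"ty":0,"tz":-0.5,"rx":0,"ry":0,"rz":0,"fingers":0},{"tx":0,"ty":0,"tz":20,"rx":0,"ry":0,"rz":0,"fingers":0},{"tx":0,"ty":0,"tz":60,"rx":0,"ry":0,"rz":0,"fingers":0},{"tx":0,"ty":0,"tz":110,"rx":0,"ry":0,"rz":0,"fingers":0},{"tx":0,"ty":0,"tz":119,"rx":0,"ry":0,"rz":0,"fingers":0}]'
python3 - <<'E'
from workcell import ctrl
from h import *
o=ctrl.get_obs();R=cv2.Rodrigues(o["orientation"])[0];print(np.degrees(np.arctan2(R[1,2],R[0,2])),o["ee_pos"],o["width"])
s=ctrl.get_image("side");cv2.imwrite("pics/s6.png",s["pixels"])
E
```

```text
t: 15.28
ee_pos: [444.6, -14.1, 172.4]
orientation: [-1.212, 1.195, -1.202]
ft_force: [0.5, 0.0, 0.6]
width: 87.8
0.7997152755913421 [444.64328107 -14.11125182 172.42406923] 87.83517013705259
```

View pics/s6.png

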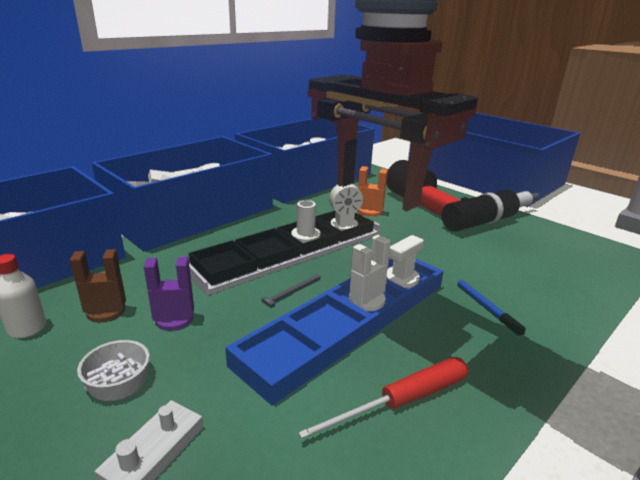

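The fork stands upright in its pocket at (368,285). Next is the sleeve.

```bash
python3 -m creep '[{"tx":25,"ty":-9,"tz":0,"rx":0,"ry":0,"rz":0,"fingers":0},{"tx":75,"ty":-26,"tz":0,"rx":0,"ry":0,"rz":0,"fingers":0},{"tx":125,"ty":-43,"tz":0,"rx":0,"ry":0,"rz":0,"fingers":0},{"tx":170,"ty":-59,"tz":0,"rx":0,"ry":0,"rz":0,"fingers":0},{"tx":189,"ty":-65.5,"tz":0,"rx":0,"ry":0,"rz":0,"fingers":0},{"tx":189,"ty":-65.5,"tz":0,"rx":0,"ry":0,"rz":0,"fingers":0},{"tx":189,"ty":-65.5,"tz":0,"rx":0,"ry":0,"rz":0,"fingers":0}]'
python3 - <<'E'
from workcell import ctrl
from h import *
s=ctrl.get_image("wrist");cv2.imwrite("pics/w3.png",s["pixels"])
E
```

```text
t: 16.2
ee_pos: [630.1, -79.1, 168.1]
orientation: [-1.218, 1.201, -1.197]
ft_force: [0.4, 0.2, 0.3]
width: 87.6
```

View pics/w3.png

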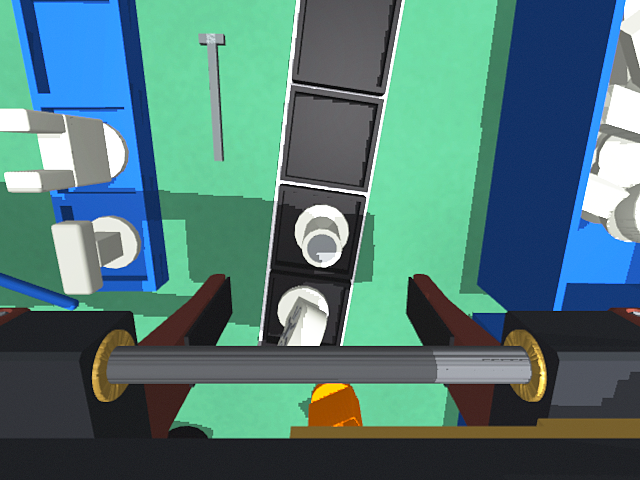

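The sleeve is centred at (322,248). I'll grip it.

```bash
python3 -m creep '[{"tx":1,"ty":0,"tz":-35,"rx":0,"ry":0,"rz":0,"fingers":0},{"tx":1,"ty":0,"tz":-70,"rx":0,"ry":0,"rz":0,"fingers":40},{"tx":1,"ty":0,"tz":-100,"rx":0,"ry":0,"rz":0,"fingers":70},{"tx":1,"ty":0,"tz":-119,"rx":0,"ry":0,"rz":0,"fingers":70},{"tx":1,"ty":0,"tz":-119,"rx":0,"ry":0,"rz":0,"fingers":255},{"tx":1,"ty":0,"tz":-119,"rx":0,"ry":0,"rz":0,"fingers":255},{"tx":1,"ty":0,"tz":-119,"rx":0,"ry":0,"rz":0,"fingers":255},{"tx":1,"ty":0,"tz":-119,"rx":0,"ry":0,"rz":0,"fingers":255},{"tx":1,"ty":0,"tz":-119,"rx":0,"ry":0,"rz":0,"fingers":255},{"tx":1,"ty":0,"tz":-119,"rx":0,"ry":0,"rz":0,"fingers":255}]';  python3 -m creep '[{"tx":0,"ty":0,"tz":0,"rx":0,"ry":0,"rz":0,"fingers":255},{"tx":0,"ty":0,"tz":0,"rx":0,"ry":0,"rz":0,"fingers":255}]'
```

```text
t: 17.5
ee_pos: [633.4, -79.6, 51.7]
orientation: [-1.215, 1.198, -1.2]
ft_force: [-1.4, 0.2, 6.6]
width: 29.9
t: 17.75
ee_pos: [633.4, -79.6, 51.7]
orientation: [-1.215, 1.198, -1.2]
ft_force: [-0.4, -0.5, 5.7]
width: 29.7
```

```bash
python3 -m creep '[{"tx":0,"ty":0,"tz":10,"rx":0,"ry":0,"rz":0,"fingers":255},{"tx":0,"ty":0,"tz":25,"rx":0,"ry":0,"rz":0,"fingers":255},{"tx":0,"ty":0,"tz":50,"rx":0,"ry":0,"rz":0,"fingers":255},{"tx":0,"ty":0,"tz":80,"rx":0,"ry":0,"rz":0,"fingers":255},{"tx":0,"ty":0,"tz":110,"rx":0,"ry":0,"rz":0,"fingers":255},{"tx":0,"ty":0,"tz":121,"rx":0,"ry":0,"rz":0,"fingers":255}]'; python3 -m creep '[{"tx":-15,"ty":11,"tz":0,"rx":0,"ry":0,"rz":0,"fingers":255},{"tx":-45,"ty":34,"tz":0,"rx":0,"ry":0,"rz":0,"fingers":255},{"tx":-80,"ty":60,"tz":0,"rx":0,"ry":0,"rz":0,"fingers":255},{"tx":-115,"ty":86,"tz":0,"rx":0,"ry":0,"rz":0,"fingers":255},{"tx":-150,"ty":112,"tz":0,"rx":0,"ry":0,"rz":0,"fingers":255},{"tx":-176,"ty":132,"tz":0,"rx":0,"ry":0,"rz":0,"fingers":255},{"tx":-188,"ty":141,"tz":0,"rx":0,"ry":0,"rz":0,"fingers":255},{"tx":-191,"ty":143,"tz":0,"rx":0,"ry":0,"rz":0,"fingers":255},{"tx":-191,"ty":143,"tz":-20,"rx":0,"ry":0,"rz":0,"fingers":255},{"tx":-191,"ty":143,"tz":-45,"rx":0,"ry":0,"rz":0,"fingers":255}]'
python3 - <<'E'
from workcell import ctrl
from h import *
s=ctrl.get_image("side");cv2.imwrite("pics/s7.png",s["pixels"]);print(ctrl.get_obs()["ee_pos"])
E
```

```text
t: 18.5
ee_pos: [634.0, -79.7, 174.5]
orientation: [-1.213, 1.196, -1.201]
ft_force: [0.3, -0.0, -1.2]
width: 29.4
t: 19.75
ee_pos: [443.8, 63.2, 126.7]
orientation: [-1.213, 1.197, -1.201]
ft_force: [0.1, -0.0, -0.8]
width: 29.7
[441.65663014  62.85681415 123.89657562]
```

View pics/s7.png

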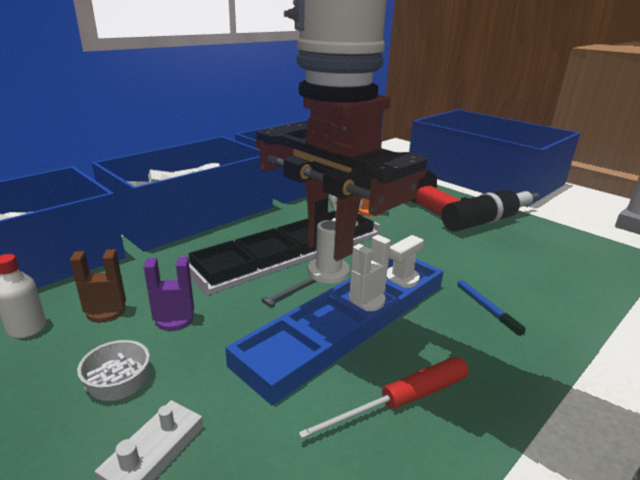

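The sleeve is held upright above pocket +39. I'll lower it by the same net amount as the lift.

```bash
python3 -m creep '[{"tx":0,"ty":1,"tz":-25,"rx":0,"ry":0,"rz":0,"fingers":255},{"tx":0,"ty":1,"tz":-45,"rx":0,"ry":0,"rz":0,"fingers":255},{"tx":0,"ty":1,"tz":-60,"rx":0,"ry":0,"rz":0,"fingers":255},{"tx":0,"ty":1,"tz":-69,"rx":0,"ry":0,"rz":0,"fingers":255},{"tx":0,"ty":1,"tz":-73,"rx":0,"ry":0,"rz":0,"fingers":255},{"tx":0,"ty":1,"tz":-75,"rx":0,"ry":0,"rz":0,"fingers":255},{"tx":0,"ty":1,"tz":-75,"rx":0,"ry":0,"rz":0,"fingers":255}]'
```

```text
t: 20.68
ee_pos: [442.1, 64.5, 52.0]
orientation: [-1.215, 1.198, -1.199]
ft_force: [0.3, 0.6, -0.3]
width: 29.7
```

```bash
python3 -m creep '[{"tx":0,"ty":0,"tz":-0.5,"rx":0,"ry":0,"rz":0,"fingers":255},{"tx":0,"ty":0,"tz":-0.5,"rx":0,"ry":0,"rz":0,"fingers":130},{"tx":0,"ty":0,"tz":-0.5,"rx":0,"ry":0,"rz":0,"fingers":0},{"tx":0,"ty":0,"tz":-0.5,"rx":0,"ry":0,"rz":0,"fingers":0},{"tx":0,"ty":0,"tz":-0.5,"rx":0,"ry":0,"rz":0,"fingers":0},{"tx":0,"ty":0,"tz":-0.5,"rx":0,"ry":0,"rz":0,"fingers":0},{"tx":0,"ty":0,"tz":20,"rx":0,"ry":0,"rz":0,"fingers":0},{"tx":0,"ty":0,"tz":60,"rx":0,"ry":0,"rz":0,"fingers":0},{"tx":0,"ty":0,"tz":110,"rx":0,"ry":0,"rz":0,"fingers":0},{"tx":0,"ty":0,"tz":118,"rx":0,"ry":0,"rz":0,"fingers":0}]'
python3 - <<'E'
from workcell import ctrl
from h import *
o=ctrl.get_obs();R=cv2.Rodrigues(o["orientation"])[0];print(np.degrees(np.arctan2(R[1,2],R[0,2])),o["ee_pos"],o["width"])
s=ctrl.get_image("side");cv2.imwrite("pics/s8.png",s["pixels"])
E
```

```text
t: 21.92
ee_pos: [443.7, 64.7, 172.5]
orientation: [-1.211, 1.195, -1.201]
ft_force: [-0.0, 0.3, -0.3]
width: 88.0
0.7993431879325379 [443.70723799  64.70973281 172.45954622] 87.96167944043128
```

View pics/s8.png

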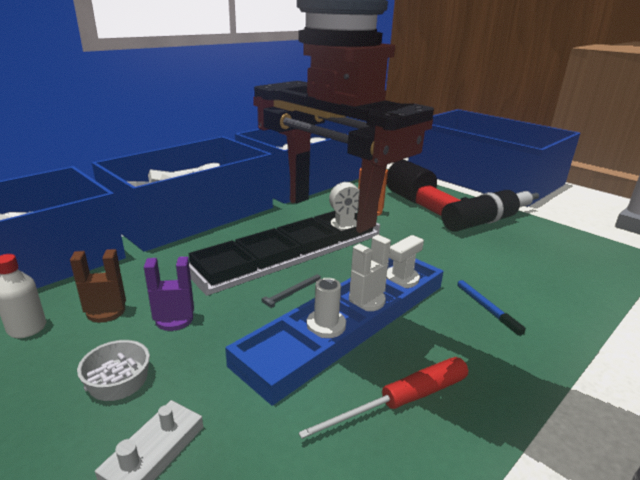

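The sleeve is placed upright at (327,320). Last is the disc.

```bash
python3 -m creep '[{"tx":17,"ty":-22,"tz":0,"rx":0,"ry":0,"rz":-0.05,"fingers":0},{"tx":50,"ty":-63,"tz":0,"rx":0,"ry":0,"rz":-0.14,"fingers":0},{"tx":83,"ty":-105,"tz":0,"rx":0,"ry":0,"rz":-0.23,"fingers":0},{"tx":115,"ty":-146,"tz":0,"rx":0,"ry":0,"rz":-0.32,"fingers":0},{"tx":145,"ty":-184,"tz":0,"rx":0,"ry":0,"rz":-0.4,"fingers":0},{"tx":168,"ty":-213,"tz":0,"rx":0,"ry":0,"rz":-0.45,"fingers":0},{"tx":174,"ty":-220.5,"tz":0,"rx":0,"ry":0,"rz":-0.468,"fingers":0},{"tx":174,"ty":-220.5,"tz":0,"rx":0,"ry":0,"rz":-0.468,"fingers":0},{"tx":174,"ty":-220.5,"tz":0,"rx":0,"ry":0,"rz":-0.468,"fingers":0}]'
python3 - <<'E'
from workcell import ctrl
from h import *
s=ctrl.get_image("wrist");cv2.imwrite("pics/w4.png",s["pixels"])
s=ctrl.get_image("side");cv2.imwrite("pics/s9.png",s["pixels"])
E
```

```text
t: 23.1
ee_pos: [614.7, -154.8, 168.9]
orientation: [-0.961, 1.536, -1.533]
ft_force: [-0.1, 0.6, 0.1]
width: 87.8
```

View pics/w4.png

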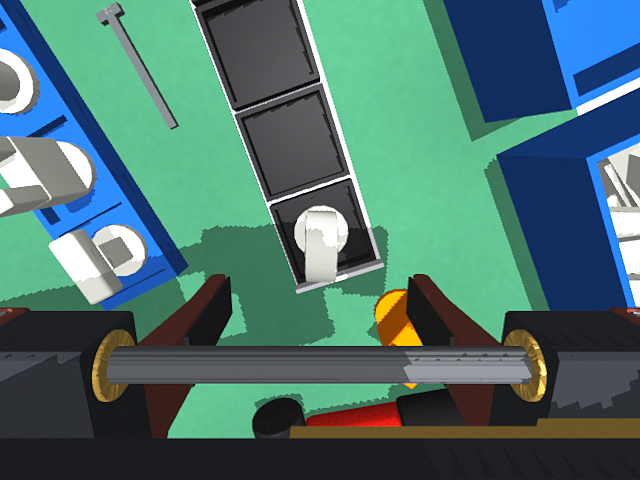

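The disc is parallel to the pads and centred at column 321. The orange fork appears near the right finger, so I'll check the clearance.

```bash
python3 - <<'E'
from workcell import ctrl
from h import *
r=ctrl.get_image("top");im=r["pixels"];hsv=cv2.cvtColor(im,cv2.COLOR_BGR2HSV)
w=ctrl.get_image("wrist")
print(ray(w,[[395,312],[375,312],[385,295]],4).round())
m=cv2.inRange(hsv,(8,150,80),(20,255,255));m[:,:430]=0
ys,xs=np.nonzero(m[:240]);print(xs.min(),xs.max(),ys.min(),ys.max(),ray(r,[[xs.min(),ys.mean()],[xs.mean(),ys.max()]],4).round())
E
```

```text
[[ 645. -267.    4.]
 [ 627. -258.    4.]
 [ 643. -246.    4.]]Traceback (most recent call last):
  File "<stdin>", line 7, in <module>
    return umr_minimum(a, axis, None, out, keepdims, initial, where)
ValueError: zero-size array to reduction operation minimum which has no identity
```

The orange fork's nearest edge is at y≈-246 and the finger reaches y≈-191, so it is clear. I'll grip the disc.

```bash
python3 -m creep '[{"tx":1,"ty":0,"tz":-35,"rx":0,"ry":0,"rz":0,"fingers":0},{"tx":1,"ty":0,"tz":-70,"rx":0,"ry":0,"rz":0,"fingers":40},{"tx":1,"ty":0,"tz":-100,"rx":0,"ry":0,"rz":0,"fingers":60},{"tx":1,"ty":0,"tz":-118,"rx":0,"ry":0,"rz":0,"fingers":60},{"tx":1,"ty":0,"tz":-118,"rx":0,"ry":0,"rz":0,"fingers":255},{"tx":1,"ty":0,"tz":-118,"rx":0,"ry":0,"rz":0,"fingers":255},{"tx":1,"ty":0,"tz":-118,"rx":0,"ry":0,"rz":0,"fingers":255},{"tx":1,"ty":0,"tz":-118,"rx":0,"ry":0,"rz":0,"fingers":255},{"tx":1,"ty":0,"tz":-118,"rx":0,"ry":0,"rz":0,"fingers":255},{"tx":1,"ty":0,"tz":-118,"rx":0,"ry":0,"rz":0,"fingers":255}]';  python3 -m creep '[{"tx":0,"ty":0,"tz":0,"rx":0,"ry":0,"rz":0,"fingers":255},{"tx":0,"ty":0,"tz":0,"rx":0,"ry":0,"rz":0,"fingers":255}]'; python3 -m creep '[{"tx":0,"ty":0,"tz":10,"rx":0,"ry":0,"rz":0,"fingers":255},{"tx":0,"ty":0,"tz":25,"rx":0,"ry":0,"rz":0,"fingers":255},{"tx":0,"ty":0,"tz":50,"rx":0,"ry":0,"rz":0,"fingers":255},{"tx":0,"ty":0,"tz":80,"rx":0,"ry":0,"rz":0,"fingers":255},{"tx":0,"ty":0,"tz":110,"rx":0,"ry":0,"rz":0,"fingers":255},{"tx":0,"ty":0,"tz":121,"rx":0,"ry":0,"rz":0,"fingers":255},{"tx":0,"ty":0,"tz":121,"rx":0,"ry":0,"rz":0,"fingers":255}]'
python3 - <<'E'
from workcell import ctrl
from h import *
s=ctrl.get_image("side");cv2.imwrite("pics/s10.png",s["pixels"]);o=ctrl.get_obs();R=cv2.Rodrigues(o["orientation"])[0];print(np.degrees(np.arctan2(R[1,2],R[0,2])),o["ee_pos"])
E
```

```text
t: 24.55
ee_pos: [617.0, -156.1, 52.2]
orientation: [-0.959, 1.535, -1.535]
ft_force: [-1.6, -0.2, 4.9]
width: 22.0
t: 24.8
ee_pos: [617.1, -156.1, 52.2]
orientation: [-0.959, 1.535, -1.536]
ft_force: [-1.4, 0.4, 4.5]
width: 21.9
t: 25.68
ee_pos: [617.2, -156.1, 173.5]
orientation: [-0.958, 1.534, -1.536]
ft_force: [-0.3, -0.6, -1.1]
width: 21.9
-26.01480967119427 [ 616.50746526 -155.93643822  172.40062921]
```

View pics/s10.png

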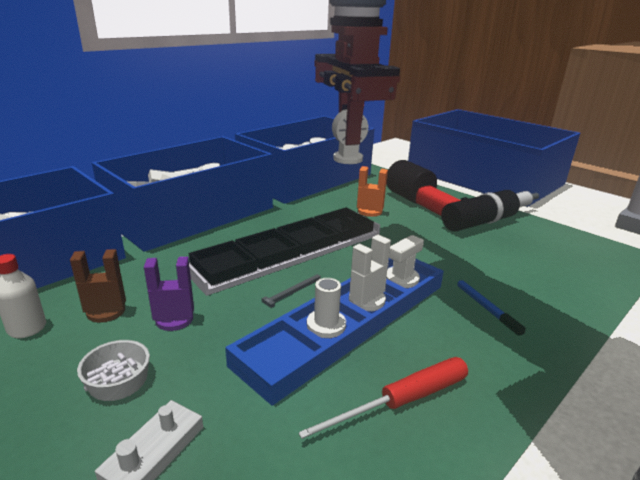

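The disc is lifted upright at (350,140). I'll carry it to the leftmost pocket.

```bash
python3 -m creep '[{"tx":-8,"ty":14,"tz":2,"rx":0,"ry":0,"rz":0.02,"fingers":255},{"tx":-26,"ty":44,"tz":5,"rx":0,"ry":0,"rz":0.07,"fingers":255},{"tx":-48,"ty":81,"tz":5,"rx":0,"ry":0,"rz":0.13,"fingers":255},{"tx":-70,"ty":118,"tz":5,"rx":0,"ry":0,"rz":0.19,"fingers":255},{"tx":-92,"ty":155,"tz":5,"rx":0,"ry":0,"rz":0.25,"fingers":255},{"tx":-114,"ty":192,"tz":5,"rx":0,"ry":0,"rz":0.31,"fingers":255},{"tx":-136,"ty":229,"tz":5,"rx":0,"ry":0,"rz":0.37,"fingers":255},{"tx":-156,"ty":263,"tz":5,"rx":0,"ry":0,"rz":0.42,"fingers":255},{"tx":-170,"ty":287,"tz":5,"rx":0,"ry":0,"rz":0.455,"fingers":255},{"tx":-176,"ty":297.5,"tz":0,"rx":0,"ry":0,"rz":0.468,"fingers":255}]'; python3 -m creep '[{"tx":0,"ty":0,"tz":0,"rx":0,"ry":0,"rz":0,"fingers":255},{"tx":0,"ty":0,"tz":-10,"rx":0,"ry":0,"rz":0,"fingers":255},{"tx":0,"ty":0,"tz":-30,"rx":0,"ry":0,"rz":0,"fingers":255},{"tx":0,"ty":0,"tz":-45,"rx":0,"ry":0,"rz":0,"fingers":255},{"tx":0,"ty":0,"tz":-45,"rx":0,"ry":0,"rz":0,"fingers":255}]'
python3 - <<'E'
from workcell import ctrl
from h import *
s=ctrl.get_image("side");cv2.imwrite("pics/s11.png",s["pixels"]);o=ctrl.get_obs();R=cv2.Rodrigues(o["orientation"])[0];print(np.degrees(np.arctan2(R[1,2],R[0,2])),o["ee_pos"])
E
```

```text
t: 26.98
ee_pos: [439.2, 142.7, 172.1]
orientation: [-1.218, 1.197, -1.196]
ft_force: [0.0, 0.3, -0.4]
width: 21.5
t: 27.6
ee_pos: [440.2, 140.7, 126.3]
orientation: [-1.218, 1.201, -1.199]
ft_force: [-0.5, -0.1, -0.4]
width: 21.6
0.7557694363357728 [440.67225637 141.0053617  127.04594932]
```

View pics/s11.png

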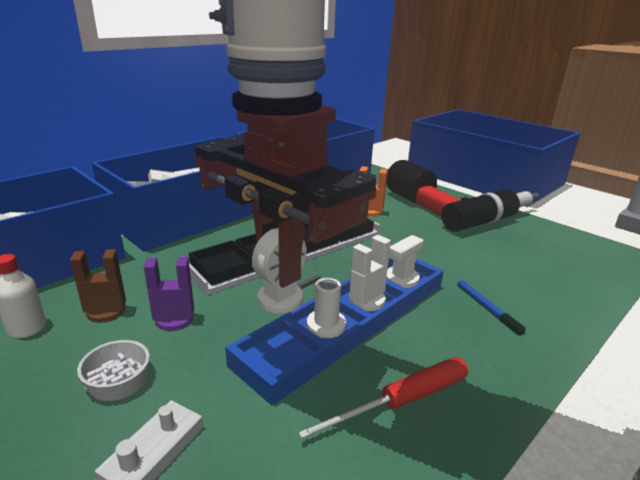

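```bash
python3 -m creep '[{"tx":0,"ty":1,"tz":-25,"rx":0,"ry":0,"rz":0,"fingers":255},{"tx":0,"ty":1,"tz":-45,"rx":0,"ry":0,"rz":0,"fingers":255},{"tx":0,"ty":1,"tz":-60,"rx":0,"ry":0,"rz":0,"fingers":255},{"tx":0,"ty":1,"tz":-69,"rx":0,"ry":0,"rz":0,"fingers":255},{"tx":0,"ty":1,"tz":-73,"rx":0,"ry":0,"rz":0,"fingers":255},{"tx":0,"ty":1,"tz":-75,"rx":0,"ry":0,"rz":0,"fingers":255},{"tx":0,"ty":1,"tz":-75,"rx":0,"ry":0,"rz":0,"fingers":255}]'
```

```text
t: 28.52
ee_pos: [441.0, 142.6, 52.9]
orientation: [-1.215, 1.199, -1.199]
ft_force: [0.8, -0.2, -0.6]
width: 21.9
```

```bash
python3 -m creep '[{"tx":0,"ty":0,"tz":-0.5,"rx":0,"ry":0,"rz":0,"fingers":255},{"tx":0,"ty":0,"tz":-0.5,"rx":0,"ry":0,"rz":0,"fingers":150},{"tx":0,"ty":0,"tz":-0.5,"rx":0,"ry":0,"rz":0,"fingers":0},{"tx":0,"ty":0,"tz":-0.5,"rx":0,"ry":0,"rz":0,"fingers":0},{"tx":0,"ty":0,"tz":-0.5,"rx":0,"ry":0,"rz":0,"fingers":0},{"tx":0,"ty":0,"tz":-0.5,"rx":0,"ry":0,"rz":0,"fingers":0},{"tx":0,"ty":0,"tz":20,"rx":0,"ry":0,"rz":0,"fingers":0},{"tx":0,"ty":0,"tz":60,"rx":0,"ry":0,"rz":0,"fingers":0},{"tx":0,"ty":0,"tz":110,"rx":0,"ry":0,"rz":0,"fingers":0},{"tx":0,"ty":0,"tz":160,"rx":0,"ry":0,"rz":0,"fingers":0}]'; python3 -m creep '[{"tx":0,"ty":50,"tz":0,"rx":0,"ry":0,"rz":0,"fingers":0},{"tx":0,"ty":100,"tz":0,"rx":0,"ry":0,"rz":0,"fingers":0},{"tx":0,"ty":150,"tz":0,"rx":0,"ry":0,"rz":0,"fingers":0},{"tx":0,"ty":200,"tz":0,"rx":0,"ry":0,"rz":0,"fingers":0},{"tx":0,"ty":250,"tz":0,"rx":0,"ry":0,"rz":0,"fingers":0},{"tx":0,"ty":300,"tz":0,"rx":0,"ry":0,"rz":0,"fingers":0},{"tx":0,"ty":330,"tz":0,"rx":0,"ry":0,"rz":0,"fingers":0},{"tx":0,"ty":330,"tz":0,"rx":0,"ry":0,"rz":0,"fingers":0}]'
python3 - <<'E'
from workcell import ctrl
from h import *
s=ctrl.get_image("side");r=ctrl.get_image("top")
a=cv2.resize(s["pixels"][200:400,210:470],(800,615))[:600]
cv2.imwrite("pics/s12.png",a)
c=np.array([442.5,24.8]);al=np.radians(.94);yv=np.array([-np.sin(al),np.cos(al)]);xv=np.array([yv[1],-yv[0]])
im=cv2.resize(r["pixels"],None,fx=4,fy=4,interpolation=cv2.INTER_CUBIC)
for y in(117,39,-39,-117):
  for k in np.linspace(0,2*np.pi,40):
    q=c+yv*y;p=proj(r,[q[0]+24*np.cos(k),q[1]+24*np.sin(k),23])[0];cv2.circle(im,tuple(int(v) for v in p*4+1.5),1,(0,0,255),-1)
cv2.imwrite("pics/t12.png",im[1060:1340,920:1660])
E
```

```text
t: 29.78
ee_pos: [440.4, 142.4, 214.1]
orientation: [-1.216, 1.199, -1.199]
ft_force: [0.2, -0.8, 0.5]
width: 87.7
t: 30.78
ee_pos: [440.3, 474.0, 212.1]
orientation: [-1.217, 1.197, -1.197]
ft_force: [-0.4, -0.3, 0.7]
width: 88.1
```

View pics/s12.png

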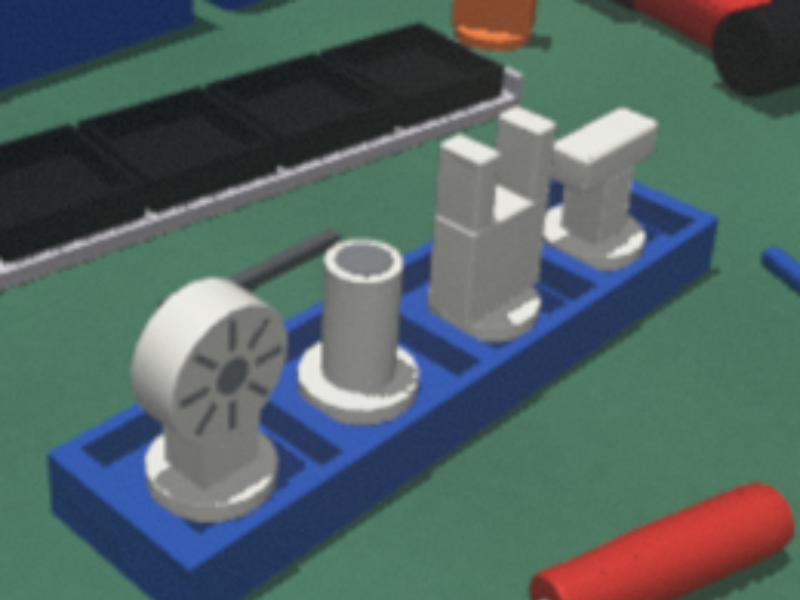

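View pics/t12.png

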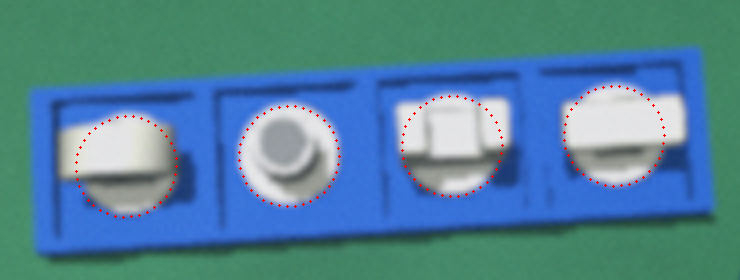

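All four feet match the predicted pocket-centre circles within about 2 mm. In the top crop they are at (127,166), (289,156), (453,146) and (614,135). All stand upright inside the pocket walls, and the gripper is open and well away.

```bash
python3 -c "
from workcell import ctrl
print(ctrl.close_job())"
```

```text
the job is handed in; nothing more can be done
None
```

I moved all four white heads to the blue outgoing rack with the row reversed and handed the job in at about 31 s of the 96 s allowed. From left to right the rack now holds disc, sleeve, fork and tee.

- **Position:** in the last top and side pictures, each foot lies within about 2 mm of its pocket centre by eye, inside the walls. The allowance is 13 mm.
- **Standing and release:** all four look upright. I released each within about 1 mm of its pick-up height, and the nest and pocket floors are at the same height. I didn't measure how flat the feet sit.
- **Gripper:** it was open and about 330 mm away when I handed in.
- **Failed or disagreeing checks:**
    - **Refused moves:** the first two calls failed because every row needs all seven keys; nothing moved.
    - **Tee position:** the first side-view reading was about 8 mm off the top view. I used the top view, and the grasp confirmed it.
    - **Grip force:** the wrist showed 5–7 N upward while gripping the fork, sleeve and disc. It cleared on lifting.
    - **Orange fork:** my colour check found nothing, so I took its clearance from the wrist view only.

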